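# Battery pack from the push-to-open charger to the jump starter

### The job

Press the charger's cover until its push catch pops it ajar, then swing it wide open. Lift out the battery pack, set it upright on the bare bench and let go, take it again across its other pair of sides and put it fully down in the seat of the jump starter, leaving the cover wide open and the other things on the bench undisturbed.

Things in the scene. Friction and masses are not known exactly. Their poses are not given: they have to be found in the camera images.
- charger: Grey steel bench charger, fixed, on the left or right; box x -49 to +120, y -109 to +77, z 0 to 104 mm. Origin on the bench under the middle of the pack's bay; front looks along its -x, y to its left. Solid housing behind x = 38 mm; solid post at the front right: x -29 to +38, y -108 to -68 mm; both 104 mm high. The L-shaped cover closes the bay's front and top.
- bay_floor (a point): Middle of the bay's floor, 20 mm above the bench, axes as the charger's. Bay 137 mm long in y. Two fixed black cheeks (64 mm long in y, 5 mm thick, centred at x -28.5 and +28.5 mm, tops 72 mm above this floor) stand close to the pack's wide sides, front and back, and overtop it: in the bay it can be gripped only by its two ends, along y.
- cover (a joint): Cover angle, rad: 0 shut, grows opening (clockwise seen from above), stop at 1.9. Shut, it is locked and cannot be pulled. Pressed in 5 to 8 mm at the free end (firm stop at -0.05; some 4 to 6 N) the catch lets go; as the finger draws back the cover follows and stops ajar by itself near 0.3. Then it swings with 1 to 2 N at the free end, stays where left and does not lock again.
- cover_hinge (a point): On the cover's upright hinge axis, at the left end of the charger's front (charger x -45, y +76.5 mm), mid panel, at the cover's top, 104 mm up. Turns with the cover: x is the panel's inward normal (charger's x when shut). The front panel runs along -y for 185 mm, 8 mm thick, 6 to 104 mm above the bench.
- cover_roof (a point): Middle of the cover's roof, on its top face, 104 mm up; turns with the cover. The roof is 6 mm thick, 77 mm along the panel's inward normal, and reaches from the hinge to 144 mm from it. The panel's outer 40 mm has no roof behind it: with the cover ajar, fingers go down there behind the panel from above.
- cover_press (a point): Point on the panel's front face 165 mm from the hinge (20 mm from its free edge), 75 mm above the bench: press here along the panel's inward normal, x. Turns with the cover.
- starter: Jump starter, fixed: dark steel base 100 (x) by 90 mm (y), 12 mm high, with the pack's seat, and on its -y side a grey block (100 by 50 mm, 62 mm high, y -91 to -41 mm) with two brass studs. Origin on the bench under the seat's middle, z up.
- seat_floor (a point): Middle of the seat's floor, 12 mm above the bench, axes as the starter's. Two upright cheeks (64 mm long in x, 6 mm thick, inner faces at y -34 and +34 mm, 72 mm tall) take the pack's 60 mm length between them and overtop it, so it is lowered gripped by its wide sides, along x. Low lips at x -26 and +26 mm, 5 mm tall. Pack's y goes along this y, either way round.
- pack: Battery pack, loose black plastic block with a grey band, 44 mm (x) by 60 mm (y) by 64 mm high, 0.4 kg more or less. Origin at the centre of its underside, z up. At the start it stands in the charger's bay, its y along the charger's y, up to 6 mm off the bay's middle.
- spray_can: Bystander: spray can, 56 mm diameter, 150 mm high, standing. Origin at the centre of its underside.
- jar: Bystander: glass jar, 60 mm diameter, 80 mm high, standing. Origin at the centre of its underside.
- pulley: Bystander: steel belt pulley, 56 mm diameter, 34 mm high, lying flat. Origin at the centre of its underside.
- wrench: Bystander: wrench lying along its x, 150 mm long. Origin under its middle; up to 35 mm wide and 15 mm high.
- carton: Bystander: cardboard part box 70 by 60 by 45 mm high. Origin at the centre of its underside.
- bearing: Bystander: steel bearing ring, 48 mm diameter, 14 mm high, lying on top of the charger's rear housing. Origin at the centre of its underside.
- screwdriver: Bystander: screwdriver lying at the back of the bench along its x, 180 mm long. Origin under its middle.
Mind the look-alikes: they are no part of the job. What is shaped like the starter but pink or red is not meant.

How it is judged:
By the outcome, as a careful person would: the job done as asked, in the order asked, and still so for the second after the job is handed in, with the robot touching nothing.
It also fails if it takes over 72 s, if anything falls off the work surface, if the arm or the gripper's body presses on something with over 40 N, if the wrist force passes 120 N, or if a joint passes its speed limit or range.

### The arm

A 6-joint arm with a two-finger parallel gripper is mounted at the origin on the work surface. World frame = base frame: x ahead of the robot, y to its left, z up, the work surface at z = 0. Lengths are in m, angles in rad, forces in N, time in s.
With the tool pointing down it reaches from about 0.3 to 0.875 m from the base axis. Payload 4.2 kg.
Tool frame: the origin (TCP) lies between the finger pads; the fingertips stand 11 mm ahead of it and the grasp point (between the pads) lies 8 mm behind it; z points along the fingers, y is the line along which they close (so a half turn about z gives the same grasp; the last joint's range is limited). The gripper opens to 85 mm and grips with 20 to 120 N. Pads are 22 mm wide; open, the fingers measure 114 mm over their backs; the gripper's body (76 mm by 85 mm) begins 54 mm behind the grasp point. The pads swing forward as they close: fully open they stand 13 mm farther back than shut.
Start: joints at [1.247, 0.32, 1.565, -0, 1.257, -0.02], TCP at [0.172, 0.549, 0.242] pointing down, gripper open.
Joint ranges: [-3.11, 3.11], [-0.84, 2.01], [0.21, 2.61], [-1.34, 4.49], [0.05, 2.63], [-2.56, 2.56]. Speed limits (rad/s): [2.57, 2.57, 3.14, 3.14, 3.14, 3.14].

### API

Orientations are given as a rotation vector (axis times angle).
In Python, from workcell import status, vision, finish_job gives the robot as it stands.
- The arm moves only by the shell command python3 -m pendant 'ROWS' [OPENING] [FORCE]. ROWS is JSON, a list of rows, each a list of 6 numbers: the shift along the world's x, y, z scaled (see below), then the turn, a rotation vector about the world's x, y, z scaled (see below). A call has 1 to 12 rows; each row shifts and turns the commanded pose from where the row before left it; what a row does not reach is not made up. The controller multiplies each number of a shift by 250 mm and each number of a turn by 5 degrees. A row lasts 1/12 s, in which the tool goes at most 41.7 mm and 7.16 degrees, less where a joint would pass 70% of its speed; a pose out of reach is approached as far as the arm can. A call with a number of a shift or a turn outside -1 to 1 is refused whole. A call with a gripper value outside its range is refused whole. OPENING is the closure, from -1 (fully open) to 1 (shut), so that 0 is half open, set as the call begins (- or left out, the last holds). The fingers move at their own pace and stop on an object; FORCE is the grip in N (left out, the last holds). Time passes only in rows, so rows that do not move let the fingers close. It gives the time, the measured TCP pose, the force, the opening and the grip force at its end, in the units of the state.
- status.sense(): the state, without advancing time (a new reading comes with each control period).
- vision.grab_frame(name): name is "side" or "top" or "wrist"; returns a dict with "frame" (384x512x3 uint8, red, green, blue), "depth" (384x512 float32, m along the optical axis (not along the pixel's ray), 0 where there is no reading), "fx", "fy", "cx", "cy" (pixels), "k1" (the pictures are not rectified: a ray, as slopes to the right and down, at radius r is drawn at 1 + k1 r^2 times it, then the intrinsics apply), "xyz" and "orientation" of the camera in the world. Camera axes: x right, y down, z forward; pixel columns grow to the right and rows downward; lengths in m; the calibration is good to about 2 mm. A picture is of the moment at which its call begins.
- finish_job(): hands the job in; it is judged then, once.
The state is a dict: "time": time; "q": joint angles; "qvel": joint speeds; "joint_efforts": joint torques, N m; "tcp_pos": TCP position; "eef_rot": TCP orientation; "ft_force": force on the tool from outside, world axes, zero at the start; "wrist_torque": the same for the moment, N m; "finger_gap": finger opening in m; "finger_force": force on a finger pad.
Only numpy, scipy, OpenCV 4.12 (cv2) and the standard library are available. Lean on these libraries where they do the work, as an engineer would, in place of code of your own. Each camera call takes 0.05 s, during which the arm holds its last target. There are 200 camera calls.

## Working session

There is one attempt and no reset: what is moved stays moved. The work goes in short steps, Python scripts to look and compute and a shell command to move; the robot and the scene stay as the last step left them, time stands still between calls to the robot, and variables do not carry over. Pictures are saved under pics/ and viewed, at most 10 in all, crops included, and the job is handed in when it is done.

```bash
ls; mkdir -p pics
cat > h.py <<'E'
import numpy as np,cv2
from scipy.spatial.transform import Rotation as R
from workcell import status,vision
def grab(n):
    f=vision.grab_frame(n); np.savez('/tmp/'+n+'.npz',**{k:np.array(v) for k,v in f.items()}); return f
def load(n): 
    d=np.load('/tmp/'+n+'.npz'); return {k:d[k] for k in d}
def rot(o):
    o=np.array(o); 
    return o if o.shape==(3,3) else R.from_rotvec(o).as_matrix()
def rays(f,uv):
    uv=np.array(uv,float).reshape(-1,2)
    d=np.c_[(uv[:,0]-f['cx'])/f['fx'],(uv[:,1]-f['cy'])/f['fy']]
    s=d.copy()
    for _ in range(20): s=d/(1+f['k1']*(s**2).sum(1,keepdims=True))
    return np.c_[s,np.ones(len(s))]
def onplane(f,uv,z):
    r=rays(f,uv)@rot(f['orientation']).T; o=np.array(f['xyz']); return o+r*((z-o[2])/r[:,2])[:,None]
def bydepth(f,uv):
    uv=np.array(uv).reshape(-1,2); dz=f['depth'][uv[:,1].astype(int),uv[:,0].astype(int)]
    return np.array(f['xyz'])+(rays(f,uv)*dz[:,None])@rot(f['orientation']).T
def cloud(f):
    v,u=np.mgrid[0:384,0:512]; return bydepth(f,np.c_[u.ravel(),v.ravel()]).reshape(384,512,3)
def save(f,name,crop=None,s=1):
    im=cv2.cvtColor(np.array(f['frame']),cv2.COLOR_RGB2BGR)
    if crop: x0,y0,x1,y1=crop; im=im[y0:y1,x0:x1]
    cv2.imwrite('pics/'+name,cv2.resize(im,None,fx=s,fy=s,interpolation=cv2.INTER_CUBIC))
E
python3 - <<'E'
from h import *
for n in ['top','side']:
    f=grab(n); print(n,f['xyz'],f['orientation'],f['fx'],f['cx'],f['cy'],f['k1'])
    save(f,n+'0.png',s=1.5)
s=status.sense();print(s)
E
```

```text
pics
top [0.36424403 0.00658322 1.18903519] [-2.13274147  2.17693796 -0.16728677] 375.26840369386434 252.425453585164 190.79023964475024 -0.040104198674328635
side [-0.03854456 -1.22107815  0.85214786] [-2.05918564  0.43828284 -0.25169448] 473.93990027912474 256.62474241930596 196.2866149347943 -0.19794600189036418
{'time': 0.1, 'q': array([ 1.24700576e+00,  3.20203651e-01,  1.56553925e+00, -1.20138835e-06,
        1.25738007e+00, -1.99978386e-02]), 'qvel': array([-0.00044535, -0.00238544, -0.00187527, -0.00073136, -0.0019191 ,
       -0.00049377]), 'joint_efforts': array([ 6.30419909e-04, -4.16410160e+01, -2.34704518e+01,  9.11474535e-05,
        4.86805133e-03, -1.39995808e-05]), 'tcp_pos': array([0.17187827, 0.54829373, 0.24158719]), 'eef_rot': array([-4.75323454e-01, -3.10516165e+00,  2.36849088e-03]), 'ft_force': array([ 0.07830114, -0.59624288,  0.24686088]), 'wrist_torque': array([ 0.00584749,  0.00789892, -0.01446816]), 'finger_force': 0.0, 'finger_gap': 0.0853723976211671}
```

View pics/top0.png

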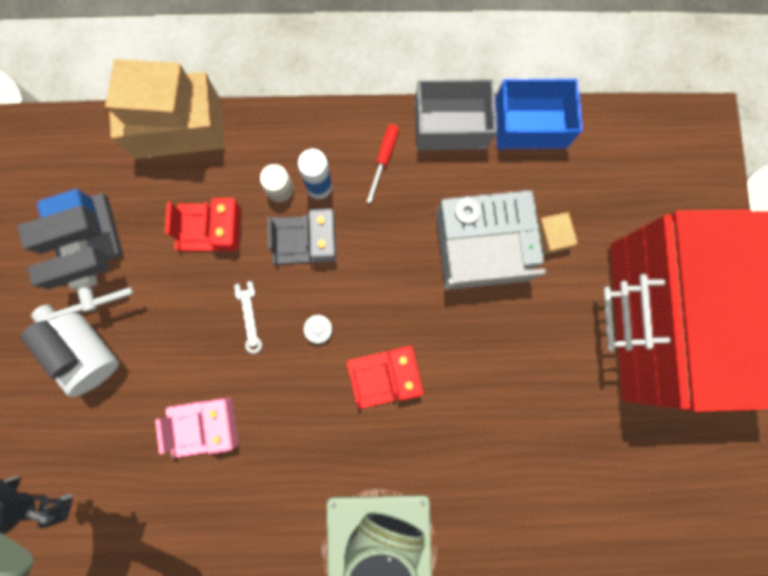

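View pics/side0.png

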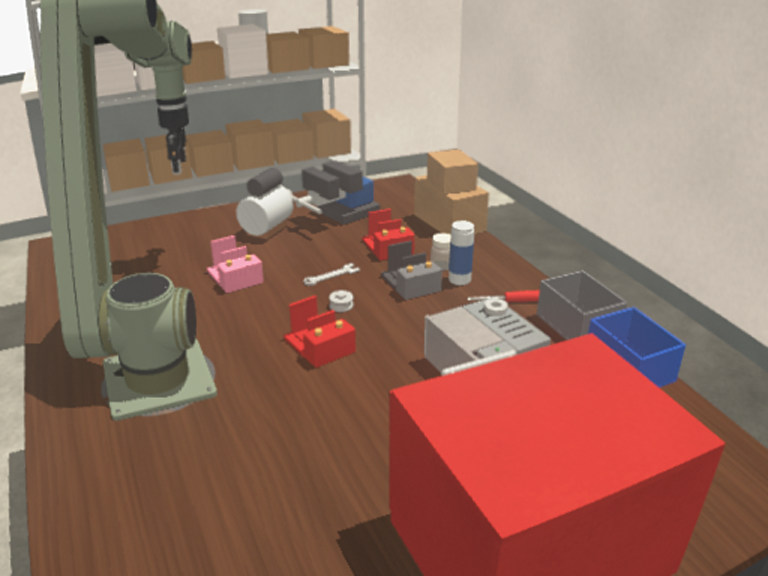

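Top view (1.5× pixels): the charger is at (490,238), with its front towards the robot and the bearing at (468,210). Starter-shaped things are dark/grey at (300,238), red at (205,225) and (385,378), and pink at (197,428). The dark/grey one fits the "dark steel base, grey block", so it is the one meant. I'll measure next and confirm it in a crop.

Run:
```python
from h import *
f=load('top'); P=cloud(f); im=f['frame'].astype(int)
sub=np.zeros((384,512),bool)
def box(x0,y0,x1,y1):
    m=np.zeros((384,512),bool); m[int(y0/1.5):int(y1/1.5),int(x0/1.5):int(x1/1.5)]=1; return m
def rect(m,z=None):
    q=(P[m][:,:2]*1000).astype(np.float32); r=cv2.minAreaRect(q); print(len(q),'c',np.round(r[0],1),'size',np.round(r[1],1),'ang',round(r[2],2),'corners',cv2.boxPoints(r).round(0).tolist(),'z',np.percentile(P[m][:,2],[5,50,95]).round(4))
def big(m):
    n,l,s,c=cv2.connectedComponentsWithStats(m.astype(np.uint8)); return l==1+np.argmax(s[1:,4])
print('table z',np.median(P[int(450/1.5),300:320,2]))
print('charger');m=big(box(425,180,560,295)&(P[...,2]>.094)&(P[...,2]<.112));rect(m);rect(big(box(425,180,545,295)&(P[...,2]>.094)&(P[...,2]<.112)))
print('starter base+block');rect(big(box(262,200,340,270)&(P[...,2]>.006)))
print('block');rect(big(box(300,200,340,270)&(P[...,2]>.05)&(P[...,2]<.07)))
print('base');rect(big(box(262,200,340,270)&(P[...,2]>.006)&(P[...,2]<.03)))
print('cheeks');rect(big(box(262,200,312,270)&(P[...,2]>.07)))
for n,b in dict(red=(340,340,430,415),pulley=(300,310,337,348),wrench=(230,278,265,356),carton=(538,208,580,256),can=(297,145,335,200),jar=(258,162,295,205),tool=(600,200,768,420)).items():
    print(n); rect(big(box(*b)&(P[...,2]>.007)))
save(f,'st.png',(170,120,380,200),3.5)
```

```text
table z -0.0005212842306859811
charger
3202 c [ 616.9 -237.6] size [170.6 189.7] ang 5.09 corners [[523.0, -151.0], [540.0, -340.0], [710.0, -324.0], [693.0, -136.0]] z [0.0993 0.1033 0.1067]
3199 c [ 616.9 -237.6] size [170.6 189.7] ang 5.09 corners [[523.0, -151.0], [540.0, -340.0], [710.0, -324.0], [693.0, -136.0]] z [0.0993 0.1033 0.1067]
starter base+block
1414 c [522.1 119.9] size [358.8 149.2] ang 13.1 corners [[330.0, 152.0], [364.0, 7.0], [714.0, 88.0], [680.0, 233.0]] z [0.0083 0.0394 0.0817]
block
502 c [639.6 107.3] size [ 55.1 101.6] ang 89.43 corners [[589.0, 80.0], [690.0, 79.0], [691.0, 134.0], [589.0, 135.0]] z [0.0561 0.0606 0.0646]
base
662 c [638.3 148.5] size [101.4 133.7] ang 1.93 corners [[585.0, 214.0], [590.0, 80.0], [691.0, 83.0], [687.0, 217.0]] z [0.0077 0.0116 0.017 ]
cheeks
58 c [638.6 133.6] size [65.2  6.3] ang 1.58 corners [[606.0, 136.0], [606.0, 130.0], [671.0, 131.0], [671.0, 138.0]] z [0.0714 0.0826 0.0856]
red
1460 c [342.1 -18.1] size [100.2 136.1] ang 11.88 corners [[279.0, 38.0], [307.0, -95.0], [405.0, -74.0], [377.0, 59.0]] z [0.0088 0.0169 
[... 217 characters left out ...]
rs [[503.0, 274.0], [534.0, 246.0], [549.0, 263.0], [518.0, 291.0]] z [0.0071 0.0083 0.0108]
carton
538 c [ 528.  -198.6] size [ 81.9 518.7] ang 29.62 corners [[364.0, 7.0], [621.0, -444.0], [692.0, -404.0], [435.0, 47.0]] z [0.0159 0.044  0.1038]
can
512 c [576.8  51.4] size [430.9  55.9] ang 19.3 corners [[364.0, 7.0], [383.0, -46.0], [789.0, 96.0], [771.0, 149.0]] z [0.0261 0.1383 0.1512]
jar
371 c [570.7 107.6] size [459.6  58.8] ang 27.17 corners [[353.0, 29.0], [380.0, -24.0], [789.0, 186.0], [762.0, 239.0]] z [0.0205 0.0763 0.0816]
tool
13075 c [ 478.8 -341.4] size [664.3 357.8] ang 83.26 corners [[262.0, -650.0], [618.0, -692.0], [695.0, -33.0], [340.0, 9.0]] z [0.0653 0.2576 0.262 ]
```

View pics/st.png

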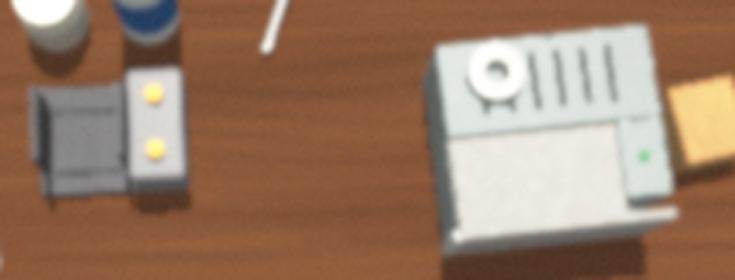

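The crop shows the dark base with its cheeks, grey block and two brass studs at (110,130): that is the starter. The charger is on the right, at about (0.580,-0.225) with a yaw of 5.1°. Moving to the pre-press point now.

```bash
for i in 1 2 3; do :; done
python3 -m pendant '[[0.0364,-0.0966,0,0,0,-0.875],[0.0364,-0.0966,0,0,0,-0.875],[0.0364,-0.0966,0,0,0,-0.875],[0.0364,-0.0966,0,0,0,-0.875],[0.0364,-0.0966,0,0,0,-0.875],[0.0364,-0.0966,0,0,0,-0.875],[0.0364,-0.0966,0,0,0,-0.875],[0.0364,-0.0966,0,0,0,-0.875],[0.0364,-0.0966,0,0,0,-0.875],[0.0364,-0.0966,0,0,0,-0.875],[0.0364,-0.0966,0,0,0,-0.875],[0.0364,-0.0966,0,0,0,-0.875]]' 1 40
python3 -m pendant '[[0.0364,-0.0966,0,0,0,-0.875],[0.0364,-0.0966,0,0,0,-0.875],[0.0364,-0.0966,0,0,0,-0.875],[0.0364,-0.0966,0,0,0,-0.875],[0.0364,-0.0966,0,0,0,-0.875],[0.0364,-0.0966,0,0,0,-0.875],[0.0364,-0.0966,0,0,0,-0.875],[0.0364,-0.0966,0,0,0,-0.875],[0.0364,-0.0966,0,0,0,-0.875],[0.0364,-0.0966,0,0,0,-0.875],[0.0364,-0.0966,0,0,0,-0.875],[0.0364,-0.0966,0,0,0,-0.875]]'
python3 -m pendant '[[0.0364,-0.0966,0,0,0,-0.875],[0.0364,-0.0966,0,0,0,-0.875],[0.0364,-0.0966,0,0,0,-0.875],[0.0364,-0.0966,0,0,0,-0.875],[0.0364,-0.0966,0,0,0,-0.875],[0.0364,-0.0966,0,0,0,-0.875],[0.0364,-0.0966,0,0,0,-0.875],[0.0364,-0.0966,0,0,0,-0.875],[0.0364,-0.0966,0,0,0,-0.875],[0.0364,-0.0966,0,0,0,-0.875],[0.0364,-0.0966,0,0,0,-0.875],[0.0364,-0.0966,0,0,0,-0.875]]'
cat > st.py <<'E'
from h import *
s=status.sense(); M=rot(s['eef_rot'])
print('t',round(s['time'],2),'tcp',(s['tcp_pos']*1000).round(1),'toolY deg',np.degrees(np.arctan2(M[1,1],M[0,1])).round(1),'z',M[:,2].round(3),'q',s['q'].round(2),'F',s['ft_force'].round(1),'gap',round(s['finger_gap'],4),'ff',s['finger_force'])
E
python3 - <<'E'
import st
from h import *
f=grab('wrist'); save(f,'w1.png',s=1.2); print(f['xyz'],f['orientation'])
f=load('top');P=cloud(f); m=(P[...,2]>.05)&(P[...,0]>.3)&(P[...,0]<.65)&(P[...,1]<-.4);print('cabinet max y',np.percentile(P[m][:,1],99.5))
E
```

```text
time: 1.1
tcp_pos: [0.2812, 0.2575, 0.2421]
eef_rot: [-1.804, -2.572, 0.001]
ft_force: [0.6, 0.8, 0.1]
finger_gap: -0.0001
finger_force: 0.0
time: 2.1
tcp_pos: [0.3904, -0.0322, 0.2421]
eef_rot: [-2.756, -1.508, 0.0]
ft_force: [0.8, 0.2, -0.3]
finger_gap: 0.0
finger_force: 0.0
time: 3.1
tcp_pos: [0.4997, -0.3218, 0.2418]
eef_rot: [-3.138, -0.133, 0.001]
ft_force: [0.9, 0.8, 0.8]
finger_gap: -0.0001
finger_force: 0.0
t 3.1 tcp [ 499.7 -321.8  241.8] toolY deg -85.1 z [-0.001  0.001 -1.   ] q [-0.59  0.35  1.52  0.    1.27  0.89] F [0.9 0.8 0.8] gap -0.0001 ff 0.0
[ 0.58116323 -0.31463601  0.37228699] [ 2.12692809 -1.95391486 -0.31823492]
cabinet max y -0.4696501382416515
```

View pics/w1.png

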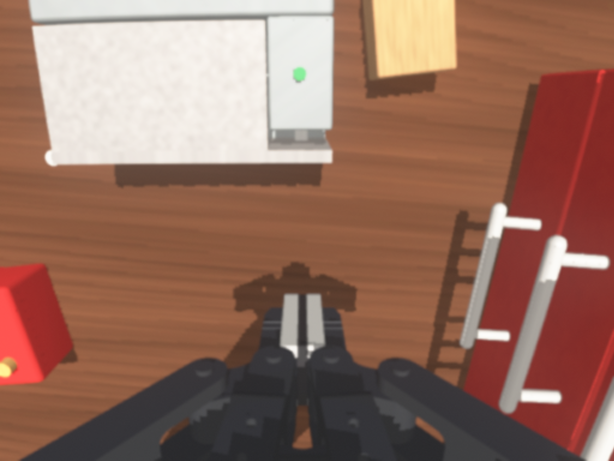

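The wrist view shows the cover's front top edge from the hinge at (52,158) to the free end at (332,163). The gripper is aligned with it.

Run:
```python
from h import *
f=load('wrist'); P=cloud(f)
m=(P[...,2]>.095)&(P[...,2]<.112)&(P[...,0]>.5)
n,l,s,c=cv2.connectedComponentsWithStats(m.astype(np.uint8)); m=l==1+np.argmax(s[1:,4])
im=f['frame']; 
# front edge: lowest row per column
for u in range(50,276,25):
    v=np.where(m[:,u])[0].max(); print(u,v,(onplane(f,[[u,v+.5]],.104)[0]*1000).round(1))
v=int(158/1.2); us=np.where(m[v-1])[0]; print('row',us.min(),us.max(),(onplane(f,[[us.min(),v],[us.max(),v]],.104)*1000).round(1).tolist())
```

```text
50 136 [ 526.2 -158.3  104. ]
75 135 [ 528.5 -178.9  104. ]
100 135 [ 530.1 -199.1  104. ]
125 135 [ 531.6 -219.   104. ]
150 135 [ 533.1 -238.8  104. ]
175 135 [ 534.7 -258.4  104. ]
200 135 [ 536.3 -277.9  104. ]
225 134 [ 538.7 -297.2  104. ]
250 134 [ 540.3 -316.6  104. ]
275 134 [ 541.9 -335.9  104. ]
row 38 276 [[529.9, -148.8, 104.0], [544.7, -336.4, 104.0]]
```

```bash
python3 -m pendant '[[0,0,-0.12,0,0,0],[0,0,-0.14,0,0,0],[0,0,-0.14,0,0,0],[0,0,-0.14,0,0,0],[0,0,-0.116,0,0,0],[0.04,0.004,0,0,0,0],[0.032,0.003,0,0,0,0],[0.02,0.002,0,0,0,0],[0,0,0,0,0,0]]'
python3 -m pendant '[[0.016,0.0016,0,0,0,0],[0.008,0.0008,0,0,0,0],[0,0,0,0,0,0]]'
python3 -m pendant '[[0.008,0.0008,0,0,0,0],[0,0,0,0,0,0]]'
```

```text
time: 3.9
tcp_pos: [0.5258, -0.3193, 0.0808]
eef_rot: [3.135, 0.141, 0.008]
ft_force: [0.6, -0.2, 0.9]
finger_gap: 0.0003
finger_force: 0.0
time: 4.15
tcp_pos: [0.5288, -0.3181, 0.0795]
eef_rot: [3.137, 0.14, 0.001]
ft_force: [-2.3, -0.9, 0.7]
finger_gap: 0.0003
finger_force: 0.9
time: 4.32
tcp_pos: [0.5301, -0.3178, 0.0788]
eef_rot: [3.138, 0.14, -0.001]
ft_force: [-4.1, -0.5, 3.0]
finger_gap: 0.0002
finger_force: 2.1
```

```bash
python3 -m pendant '[[0.008,0.0008,0,0,0,0],[0.008,0.0008,0,0,0,0],[0,0,0,0,0,0],[0,0,0,0,0,0]]'
python3 -m pendant '[[0.008,0.0008,0,0,0,0],[0,0,0,0,0,0],[0,0,0,0,0,0]]'
```

```text
time: 4.65
tcp_pos: [0.5344, -0.3173, 0.0784]
eef_rot: [-3.138, -0.139, 0.0]
ft_force: [-3.9, -1.1, 2.7]
finger_gap: 0.0002
finger_force: 2.0
time: 4.9
tcp_pos: [0.5366, -0.317, 0.0783]
eef_rot: [-3.138, -0.14, 0.0]
ft_force: [-4.0, -2.0, 2.7]
finger_gap: 0.0001
finger_force: 2.1
```

```bash
python3 -m pendant '[[0.006,0.0005,0,0,0,0],[0,0,0,0,0,0],[0,0,0,0,0,0]]'
python3 -m pendant '[[-0.05,-0.004,0,0,0,0],[-0.07,-0.006,0,0,0,0],[-0.09,-0.008,0,0,0,0],[-0.09,-0.008,0,0,0,0],[-0.08,-0.008,0,0,0,0],[0,0,0.1,0,0,0],[0,0,0.1,0,0,0],[0,0,0.1,0,0,0],[0,0,0,0,0,0]]'
python3 - <<'E'
from h import *
f=grab('wrist'); save(f,'w2.png'); P=cloud(f)
m=(P[...,2]>.095)&(P[...,2]<.112)&(P[...,0]>.4)
n,l,s,c=cv2.connectedComponentsWithStats(m.astype(np.uint8)); m=l==1+np.argmax(s[1:,4])
for u in range(20,320,25):
    r=np.where(m[:,u])[0]
    if len(r): v=r.max(); print(u,v,(onplane(f,[[u,v+.5]],.104)[0]*1000).round(1))
E
```

```text
time: 5.15
tcp_pos: [0.5367, -0.317, 0.0783]
eef_rot: [-3.138, -0.14, 0.005]
ft_force: [-7.2, -1.4, 4.9]
finger_gap: -0.0001
finger_force: 4.0
time: 5.9
tcp_pos: [0.4467, -0.3274, 0.1583]
eef_rot: [3.131, 0.139, 0.016]
ft_force: [-0.2, -0.5, -0.2]
finger_gap: -0.0001
finger_force: 0.0
20 88 [ 515.2 -198.4  104. ]
45 95 [ 512.4 -211.9  104. ]
70 102 [ 509.7 -225.3  104. ]
95 111 [ 506.  -238.7  104. ]
120 118 [ 503.4 -252.   104. ]
145 126 [ 500.2 -265.5  104. ]
170 134 [ 497. -279.  104.]
195 141 [ 494.3 -292.5  104. ]
220 148 [ 491.7 -306.2  104. ]
245 156 [ 488.4 -320.1  104. ]
270 150 [ 492.9 -333.4  104. ]
```

View pics/w2.png

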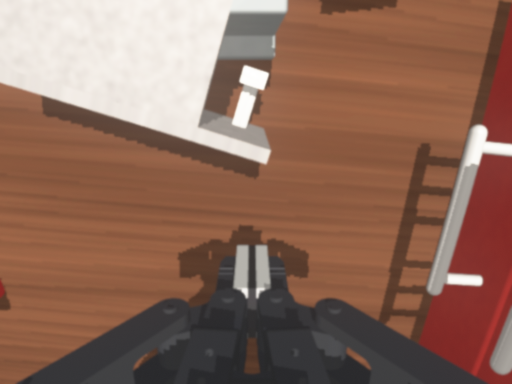

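The cover is ajar at about 0.305 rad. A white catch bar sticks inward behind the panel at (240,120) to (255,75), so I'll check where it is and how high.

Run:
```python
from h import *
f=load('wrist')
H=np.array([528.5,-152.6]);th=np.radians(-84.9-17.5);d=np.array([np.cos(th),np.sin(th)]);n=np.array([-d[1],d[0]])
for uv in [(255,72),(246,74),(266,80),(242,105),(248,108),(238,122),(258,142),(265,158),(222,108),(240,60),(225,120),(212,115),(220,75)]:
    p=bydepth(f,[uv])[0]*1000; q=p[:2]-H; print(uv,p.round(0),'rad',(q@d).round(0),'norm',(q@n).round(0))
```

```text
(255, 72) [ 534. -322.   59.] rad 164.0 norm 42.0
(246, 74) [ 532. -317.   59.] rad 159.0 norm 39.0
(266, 80) [ 531. -332.   -2.] rad 175.0 norm 41.0
(242, 105) [ 512. -315.   41.] rad 163.0 norm 19.0
(248, 108) [ 510. -320.   42.] rad 167.0 norm 18.0
(238, 122) [ 500. -314.   44.] rad 163.0 norm 7.0
(258, 142) [ 495. -327.   90.] rad 178.0 norm 5.0
(265, 158) [ 488. -331.  103.] rad 183.0 norm -1.0
(222, 108) [ 506. -299.   -1.] rad 147.0 norm 9.0
(240, 60) [ 544. -310.   -2.] rad 151.0 norm 49.0
(225, 120) [ 500. -304.   32.] rad 154.0 norm 4.0
(212, 115) [ 502. -293.   26.] rad 143.0 norm 4.0
(220, 75) [ 531. -295.   -1.] rad 139.0 norm 33.0
```

```bash
python3 -m pendant '[[0.095,0.011,0,0,0,0],[0.095,0.011,0,0,0,0],[0.094,0.011,0,0,0,0],[0,0,-0.1,0,0,0],[0,0,-0.1,0,0,0],[0,0,-0.093,0,0,0],[0,0,0,0,0,0]]'
python3 - <<'E'
import st
from h import *
H=np.array([528.5,-152.6]); p=status.sense()['tcp_pos'][:2]*1000
for t in np.linspace(.35,1.82,17):
    a=np.radians(-84.9)-t; d=np.array([np.cos(a),np.sin(a)]); n=np.array([-d[1],d[0]])
    w=H+166*d+(4+11*abs(np.cos(t))+14.5*abs(np.sin(t)))*n; print(round(t,2),w.round(0),((w-p)/250).round(3)); p=w
E
```

```text
time: 6.53
tcp_pos: [0.5129, -0.3157, 0.0754]
eef_rot: [-3.134, -0.14, 0.008]
ft_force: [0.2, 0.4, 0.2]
finger_gap: 0.0
finger_force: 0.0
t 6.53 tcp [ 512.9 -315.7   75.4] toolY deg -84.9 z [-0.005  0.004 -1.   ] q [-0.57  0.51  1.72  0.    0.92  0.91] F [0.2 0.4 0.2] gap 0.0 ff 0.001740466232149629
0.35 [ 504. -318.] [-0.034 -0.009]
0.44 [ 490. -315.] [-0.057  0.011]
0.53 [ 476. -311.] [-0.057  0.016]
0.63 [ 462. -306.] [-0.055  0.021]
0.72 [ 449. -300.] [-0.054  0.026]
0.81 [ 436. -292.] [-0.052  0.031]
0.9 [ 423. -283.] [-0.049  0.036]
0.99 [ 412. -273.] [-0.046  0.041]
1.08 [ 401. -261.] [-0.043  0.046]
1.18 [ 392. -249.] [-0.038  0.05 ]
1.27 [ 383. -235.] [-0.034  0.054]
1.36 [ 376. -221.] [-0.029  0.057]
1.45 [ 370. -206.] [-0.023  0.06 ]
1.54 [ 366. -190.] [-0.017  0.063]
1.64 [ 363. -176.] [-0.011  0.059]
1.73 [ 362. -161.] [-0.006  0.058]
1.82 [ 361. -147.] [-0.001  0.059]
```

```bash
python3 -m pendant '[[-0.034,-0.009,0.028,0,0,0],[-0.057,0.011,0,0,0,0],[-0.057,0.016,0,0,0,0],[-0.055,0.021,0,0,0,0],[-0.054,0.026,0,0,0,0],[-0.052,0.031,0,0,0,0],[-0.049,0.036,0,0,0,0],[-0.046,0.041,0,0,0,0],[-0.043,0.046,0,0,0,0],[-0.038,0.05,0,0,0,0],[-0.034,0.054,0,0,0,0],[-0.029,0.057,0,0,0,0]]'
python3 -m pendant '[[-0.023,0.06,0,0,0,0],[-0.017,0.063,0,0,0,0],[-0.011,0.059,0,0,0,0],[-0.006,0.058,0,0,0,0],[-0.001,0.055,0,0,0,0],[0,0,0,0,0,0],[0,0,0,0,0,0]]'
python3 - <<'E'
from h import *
f=grab('top'); save(f,'t2.png',(200,100,440,300),3)
E
```

```text
time: 7.53
tcp_pos: [0.3776, -0.2226, 0.0887]
eef_rot: [3.136, 0.138, 0.007]
ft_force: [1.0, -1.3, -0.3]
finger_gap: 0.0001
finger_force: 0.7
time: 8.12
tcp_pos: [0.363, -0.1485, 0.0881]
eef_rot: [3.137, 0.141, 0.003]
ft_force: [1.5, 0.1, 0.8]
finger_gap: 0.0001
finger_force: 0.0
```

View pics/t2.png

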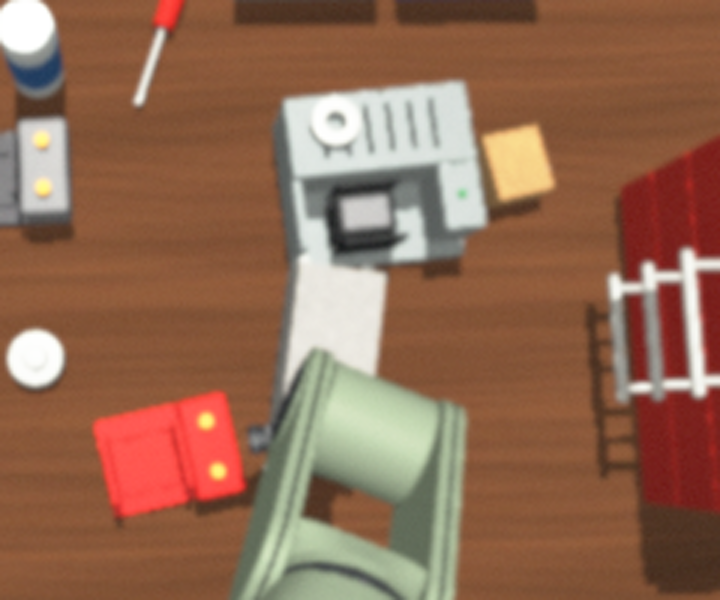

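The cover is wide open along (290,340), and the pack stands in the bay at (365,213) with the cheeks at its front and back. Backing off to look at the pack.

```bash
python3 -m pendant '[[0,-0.04,0,0,0,0],[0,-0.04,0.08,0,0,0],[0,0,0.15,0,0,0],[0,0,0.15,0,0,0],[0,0,0.15,0,0,0],[0.07,-0.02,0.1,0,0,0],[0.14,-0.04,0.05,0,0,0],[0.14,-0.05,0,0,0,0],[0.14,-0.05,0,0,0,0],[0.06,-0.04,0,0,0,0],[0,0,0,0,0,0],[0,0,0,0,0,0]]' -0.8 40
python3 - <<'E'
import st
from h import *
f=grab('wrist'); save(f,'w3.png',s=1.2); P=cloud(f)
for nm,z0,z1 in [('pack',.078,.0875),('cheeks',.0885,.096)]:
    m=(P[...,2]>z0)&(P[...,2]<z1)&(np.hypot(P[...,0]-.58,P[...,1]+.225)<.05)
    if m.sum()>20:
        q=(P[m][:,:2]*1000).astype(np.float32); r=cv2.minAreaRect(q); print(nm,len(q),np.round(r[0],1),np.round(r[1],1),round(r[2],1))
m=(P[...,2]>.095)&(P[...,2]<.112)&(P[...,0]<.53)&(P[...,1]>-.3)&(P[...,0]>.3)
q=(P[m][:,:2]*1000).astype(np.float32); r=cv2.minAreaRect(q); print('cover',cv2.boxPoints(r).round(0).tolist())
E
```

```text
time: 9.17
tcp_pos: [0.5, -0.2199, 0.2563]
eef_rot: [-3.138, -0.137, 0.003]
ft_force: [0.1, -0.5, 0.4]
finger_gap: 0.0771
finger_force: 0.0
t 9.17 tcp [ 500.  -219.9  256.3] toolY deg -85.0 z [-0.002  0.    -1.   ] q [-0.44  0.27  1.61 -0.    1.27  1.05] F [ 0.1 -0.5  0.4] gap 0.0771 ff 0.0
pack 3999 [ 587. -222.] [64.7 67.3] 5.1
cheeks 1158 [ 584.7 -224. ] [68.9 64.2] 5.1
cover [[374.0, -209.0], [518.0, -232.0], [531.0, -148.0], [387.0, -125.0]]
```

View pics/w3.png

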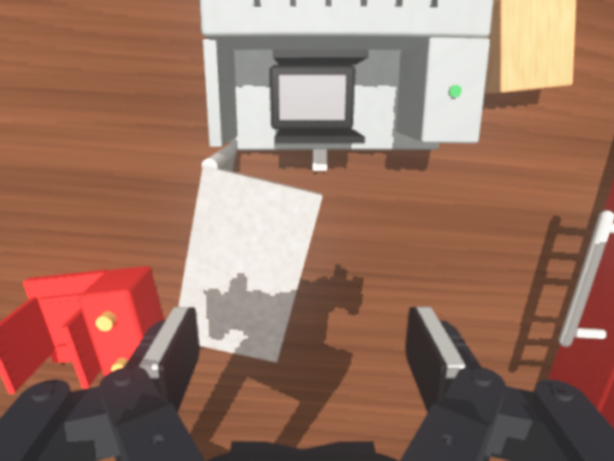

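The view shows the pack top at x 271 to 355, y 66 to 130, between the black cheeks. The cover is at about 1.82 rad.

Run:
```python
from h import *
f=load('wrist'); im=f['frame'].astype(int).sum(2)
print(im[81,215:305:1].tolist())
for v in (65,75,85,95):
    print(v,np.where(im[v,220:302]<200)[0][[0,-1]]+220, (onplane(f,[[x,v] for x in np.where(im[v,220:302]<200)[0][[0,-1]]+220],.084)*1000).round(1).tolist())
O=np.array([580.1,-224.8]);a=np.radians(5.1);A=np.array([[np.cos(a),-np.sin(a)],[np.sin(a),np.cos(a)]])
P=cloud(f); m=(P[...,2]>.08)&(P[...,2]<.0875)
q=((P[...,:2]*1000-O)@A)
m&=(np.abs(q[...,0])<25)&(np.abs(q[...,1])<45); print('charger-frame y pct',np.percentile(q[m][:,1],[1,5,50,95,99]).round(1),'x',np.percentile(q[m][:,0],[1,50,99]).round(1))
# inner bay walls at z=.104 : right post left edge, left edge
for x in (-20,0,20):
    b=(np.abs(q[...,0]-x)<4)&(P[...,2]>.1)&(np.abs(q[...,1])<85)&(P[...,2]<.11); yy=q[b][:,1]; print(x,'post y max',yy[yy<0].max().round(1),'left wall min',yy[yy>0].min().round(1) if (yy>0).any() else None)
```

```text
[713, 710, 710, 709, 708, 707, 707, 703, 675, 563, 388, 268, 251, 269, 281, 285, 327, 443, 571, 638, 653, 655, 656, 655, 656, 656, 657, 658, 658, 656, 658, 657, 656, 658, 657, 657, 656, 657, 657, 658, 656, 655, 658, 656, 657, 658, 656, 658, 656, 656, 656, 656, 656, 656, 657, 656, 657, 655, 656, 657, 656, 656, 656, 654, 656, 657, 655, 655, 656, 655, 650, 614, 519, 376, 287, 270, 270, 261, 261, 344, 522, 668, 701, 705, 703, 703, 700, 699, 699, 700]Traceback (most recent call last):
  File "<stdin>", line 5, in <module>
IndexError: index 0 is out of bounds for axis 0 with size 0
```

Run:
```python
from h import *
f=load('wrist')
O=np.array([580.1,-224.8]);a=np.radians(5.1);A=np.array([[np.cos(a),-np.sin(a)],[np.sin(a),np.cos(a)]])
w=onplane(f,[[224.6,81],[294.9,81]],.084)[:,:2]*1000; print(w.round(1),((w-O)@A).round(1), w.mean(0).round(1))
P=cloud(f); q=((P[...,:2]*1000-O)@A)
m=(P[...,2]>.08)&(P[...,2]<.0875)&(np.abs(q[...,0])<25)&(np.abs(q[...,1])<45); print('y pct',np.percentile(q[m][:,1],[1,5,50,95,99]).round(1),'x',np.percentile(q[m][:,0],[1,50,99]).round(1))
for x in (0,20):
    b=(np.abs(q[...,0]-x)<4)&(P[...,2]>.1)&(np.abs(q[...,1])<85)&(P[...,2]<.11); yy=q[b][:,1]; print(x,'post y max',yy[yy<0].max().round(1),'left min',yy[yy>0].min().round(1) if (yy>0).any() else None)
```

```text
[[ 578.2 -189.7]
 [ 583.4 -248.5]] [[  1.3  35.1]
 [  1.2 -23.9]] [ 580.8 -219.1]
y pct [-23.6 -21.1   5.4  32.5  34.9] x [-20.4   2.   22.8]
0 post y max -67.9 left min None
20 post y max -68.1 left min None
```

```bash
python3 -m pendant '[[0.1,0.001,0,0,0,0],[0.12,0.001,0,0,0,0],[0.101,0.001,-0.04,0,0,0],[0,0,-0.12,0,0,0],[0,0,-0.14,0,0,0],[0,0,-0.12,0,0,0],[0,0,0,0,0,0],[0,0,0,0,0,0]]' 
python3 st.py
```

```text
time: 9.88
tcp_pos: [0.5787, -0.2175, 0.1516]
eef_rot: [-3.137, -0.139, 0.005]
ft_force: [1.1, -0.7, 1.0]
finger_gap: 0.0769
finger_force: 0.0
t 9.88 tcp [ 578.7 -217.5  151.6] toolY deg -84.9 z [-0.003  0.001 -1.   ] q [-0.38  0.45  1.59 -0.    1.1   1.1 ] F [ 1.1 -0.7  1. ] gap 0.0769 ff 0.0
```

```bash
python3 -m pendant '[[0.005,-0.006,-0.06,0,0,0],[0,0,-0.1,0,0,0],[0,0,-0.1,0,0,0],[0,0,-0.08,0,0,0],[0,0,-0.042,0,0,0],[0,0,0,0,0,0],[0,0,0,0,0,0]]' 
python3 st.py
```

```text
time: 10.47
tcp_pos: [0.5826, -0.2198, 0.0585]
eef_rot: [3.137, 0.139, 0.004]
ft_force: [0.4, -0.5, 0.6]
finger_gap: 0.0768
finger_force: 0.0
t 10.47 tcp [ 582.6 -219.8   58.5] toolY deg -84.9 z [ 0.003 -0.001 -1.   ] q [-0.38  0.55  1.69 -0.    0.9   1.1 ] F [ 0.4 -0.5  0.6] gap 0.0768 ff 0.0
```

```bash
python3 -m pendant '[[-0.004,0.002,0,0,0,0],[0,0,0,0,0,0],[0,0,0,0,0,0],[0,0,0,0,0,0],[0,0,0,0,0,0],[0,0,0,0,0,0]]' 1 60
python3 -m pendant '[[0,0,0.02,0,0,0],[0,0,0.04,0,0,0],[0,0,0.06,0,0,0],[0,0,0.1,0,0,0],[0,0,0.1,0,0,0],[0,0,0.1,0,0,0],[0,0,0.1,0,0,0],[0,0,0.05,0,0,0],[0,0,0,0,0,0]]'
python3 st.py
```

```text
time: 10.97
tcp_pos: [0.582, -0.2194, 0.0591]
eef_rot: [3.136, 0.14, 0.006]
ft_force: [-2.1, -1.6, 6.8]
finger_gap: 0.0594
finger_force: 67.0
time: 11.72
tcp_pos: [0.582, -0.2191, 0.203]
eef_rot: [3.136, 0.14, 0.01]
ft_force: [0.2, 1.3, -4.8]
finger_gap: 0.0593
finger_force: 66.5
t 11.72 tcp [ 582.  -219.1  203. ] toolY deg -84.9 z [ 0.006 -0.002 -1.   ] q [-0.38  0.42  1.52  0.    1.2   1.1 ] F [ 0.2  1.3 -4.8] gap 0.0593 ff 66.4753532409668
```

```bash
python3 -m pendant '[[-0.03,0.07,0,0,0,-0.1],[-0.04,0.12,0,0,0,-0.14],[-0.04,0.14,0,0,0,-0.14],[-0.045,0.14,0,0,0,-0.14],[-0.045,0.14,0,0,0,-0.14],[-0.03,0.1,0,0,0,-0.14],[-0.018,0.046,0,0,0,0],[0,0,0,0,0,0]]'
python3 -m pendant '[[0,0,-0.08,0,0,0],[0,0,-0.13,0,0,0],[0,0,-0.13,0,0,0],[0,0,-0.13,0,0,0],[0,0,-0.08,0,0,0],[0,0,-0.06,0,0,0],[0,0,-0.02,0,0,0],[0,0,0,0,0,0],[0,0,0,0,0,0]]'
python3 st.py
```

```text
time: 12.38
tcp_pos: [0.5165, -0.0273, 0.198]
eef_rot: [-3.14, -0.035, 0.006]
ft_force: [-0.2, 0.3, -5.6]
finger_gap: 0.059
finger_force: 66.9
time: 13.13
tcp_pos: [0.5193, -0.0304, 0.0416]
eef_rot: [3.141, 0.029, 0.001]
ft_force: [0.4, 0.5, -6.1]
finger_gap: 0.0589
finger_force: 66.9
t 13.13 tcp [519.3 -30.4  41.6] toolY deg -88.9 z [ 0.001 -0.    -1.   ] q [-0.08  0.45  1.95 -0.    0.74  1.47] F [ 0.4  0.5 -6.1] gap 0.0589 ff 66.90870523452759
```

Lowering until contact, in small steps.

```bash
python3 -m pendant '[[0,0,-0.008,0,0,0],[0,0,0,0,0,0],[0,0,0,0,0,0]]'
python3 -m pendant '[[0,0,-0.005,0,0,0],[0,0,0,0,0,0],[0,0,0,0,0,0]]'
```

```text
time: 13.38
tcp_pos: [0.5189, -0.0298, 0.0399]
eef_rot: [3.141, 0.03, 0.001]
ft_force: [-0.2, -0.5, -5.9]
finger_gap: 0.0594
finger_force: 66.9
time: 13.63
tcp_pos: [0.519, -0.0298, 0.0392]
eef_rot: [3.141, 0.03, 0.002]
ft_force: [-1.0, -0.2, 2.7]
finger_gap: 0.0594
finger_force: 67.7
```

```bash
python3 -m pendant '[[0,0,0,0,0,0],[0,0,0,0,0,0],[0,0,0,0,0,0],[0,0,0.03,0,0,0],[0,0,0.1,0,0,0],[0,0,0.14,0,0,0],[0,0,0.14,0,0,0],[0,0,0.14,0,0,0.5],[0,0,0.1,0,0,1],[0,0,0.1,0,0,1],[0,0,0.05,0,0,1],[0,0,0,0,0,1]]' -0.9
python3 -m pendant '[[0,0,0,0,0,1],[0,0,0,0,0,1],[0,0,0,0,0,1],[0,0,0,0,0,1],[0,0,0,0,0,1],[0,0,0,0,0,1],[0,0,0,0,0,1],[0,0,0,0,0,1],[0,0,0,0,0,1],[0,0,0,0,0,1],[0,0,0,0,0,1],[0,0,0,0,0,1]]'
python3 -m pendant '[[0,0,0,0,0,1],[0,0,0,0,0,0.5],[0,0,0,0,0,0],[0,0,0,0,0,0]]'
python3 - <<'E'
import st
from h import *
f=grab('wrist'); save(f,'w4.png',s=1.2); P=cloud(f); print(f['xyz'])
m=(P[...,2]>.055)&(P[...,2]<.072)&(np.hypot(P[...,0]-.52,P[...,1]+.03)<.06)
q=(P[m][:,:2]*1000).astype(np.float32); r=cv2.minAreaRect(q); print('pack',len(q),np.round(r[0],1),np.round(r[1],1),round(r[2],1))
E
```

```text
time: 14.63
tcp_pos: [0.5204, -0.0298, 0.2428]
eef_rot: [3.071, 0.649, 0.013]
ft_force: [0.6, 0.4, -0.1]
finger_gap: 0.0809
finger_force: 0.0
time: 15.63
tcp_pos: [0.5185, -0.0296, 0.2389]
eef_rot: [2.337, 2.099, 0.001]
ft_force: [-0.5, -0.7, -0.2]
finger_gap: 0.0811
finger_force: 0.0
time: 15.97
tcp_pos: [0.5186, -0.0297, 0.2388]
eef_rot: [2.201, 2.241, 0.001]
ft_force: [0.4, 0.1, -0.9]
finger_gap: 0.0813
finger_force: 0.0
t 15.97 tcp [518.6 -29.7 238.8] toolY deg 1.0 z [ 0.001  0.    -1.   ] q [-0.08  0.23  1.69  0.    1.21 -0.1 ] F [ 0.4  0.1 -0.9] gap 0.0813 ff 0.0
[0.51756061 0.05187189 0.36935332]
pack 3003 [517.8 -28.2] [44.  59.3] 1.1
```

View pics/w4.png

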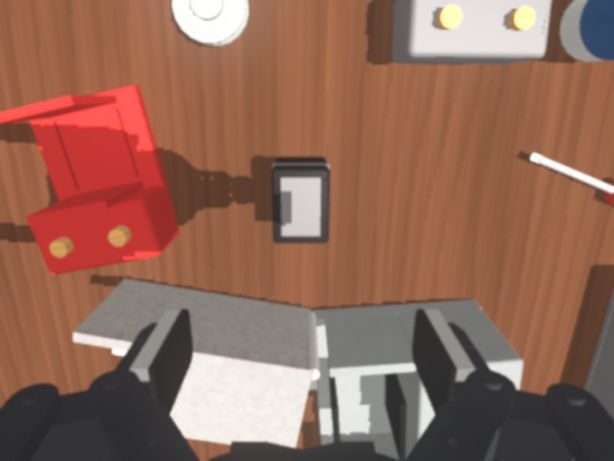

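The pack stands upright at (300,205), at about (518,-28) mm with yaw 1.1°. The gripper is centred over its wide sides.

```bash
python3 -m pendant '[[-0.002,0.005,-0.08,0,0,0],[0,0,-0.14,0,0,0],[0,0,-0.14,0,0,0],[0,0,-0.14,0,0,0],[0,0,-0.14,0,0,0],[0,0,-0.1,0,0,0],[0,0,-0.05,0,0,0],[0,0,0,0,0,0],[0,0,0,0,0,0]]'
python3 -m pendant '[[0,0,0,0,0,0],[0,0,0,0,0,0],[0,0,0,0,0,0],[0,0,0,0,0,0],[0,0,0,0,0,0],[0,0,0,0,0,0],[0,0,0,0,0,0]]' 1 60
python3 st.py
```

```text
time: 16.77
tcp_pos: [0.5181, -0.0284, 0.0407]
eef_rot: [-2.2, -2.241, 0.001]
ft_force: [-0.1, -0.1, 0.4]
finger_gap: 0.081
finger_force: 0.0
time: 17.35
tcp_pos: [0.5185, -0.0285, 0.0423]
eef_rot: [2.199, 2.242, 0.002]
ft_force: [-2.1, -0.5, 6.9]
finger_gap: 0.0431
finger_force: 63.6
t 17.35 tcp [518.5 -28.5  42.3] toolY deg 1.1 z [ 0.002 -0.    -1.   ] q [-0.08  0.45  1.95 -0.    0.74 -0.1 ] F [-2.1 -0.5  6.9] gap 0.0431 ff 63.61197352409363
```

```bash
python3 -m pendant '[[0,0,0.03,0,0,0],[0,0,0.08,0,0,0],[0,0,0.12,0,0,0],[0,0,0.14,0,0,0],[0,0,0.12,0,0,0],[0.06,0.04,0.08,0,0,0],[0.09,0.07,0.03,0,0,0],[0.1,0.07,0,0,0,0],[0.1,0.07,0,0,0,0],[0.08,0.06,0,0,0,0],[0.05,0.04,0,0,0,0],[0,0,0,0,0,0]]'
python3 -m pendant '[[0,0,0,0,0,0]]'
python3 - <<'E'
import st
from h import *
f=grab('wrist'); save(f,'w5.png',s=1.2); P=cloud(f); print(f['xyz'])
def rect(nm,m):
    q=(P[m][:,:2]*1000).astype(np.float32); r=cv2.minAreaRect(q); print(nm,len(q),np.round(r[0],1),np.round(r[1],1),round(r[2],1),cv2.boxPoints(r).round(1).tolist())
X,Y,Z=P[...,0],P[...,1],P[...,2]
near=(abs(X-.638)<.06)
for nm,m in dict(block=near&(Z>.056)&(Z<.067)&(Y>.075)&(Y<.14),cheekA=near&(Z>.077)&(Z<.09)&(Y<.15)&(Y>.115),cheekB=near&(Z>.077)&(Z<.09)&(Y>.17)&(Y<.22)).items():
    if m.sum()>20:
        n,l,s,c=cv2.connectedComponentsWithStats(m.astype(np.uint8)); rect(nm,l==1+np.argmax(s[1:,4]))
m=(Z>.072)&(Z<.09)&(X>.69)&(X<.78)&(Y>.08)&(Y<.2)
if m.sum()>20: rect('jar',m)
E
```

```text
time: 18.35
tcp_pos: [0.6401, 0.0614, 0.1898]
eef_rot: [-2.198, -2.244, -0.002]
ft_force: [0.6, -0.1, -6.2]
finger_gap: 0.0434
finger_force: 62.9
time: 18.43
tcp_pos: [0.6376, 0.0595, 0.1897]
eef_rot: [-2.198, -2.243, 0.004]
ft_force: [-1.1, -0.9, -5.0]
finger_gap: 0.043
finger_force: 62.9
t 18.43 tcp [637.6  59.5 189.7] toolY deg 1.2 z [-0.003 -0.    -1.   ] q [ 0.08  0.46  1.48 -0.    1.2   0.06] F [-1.1 -0.9 -5. ] gap 0.043 ff 62.91904091835022
[0.63679756 0.14110681 0.32025125]
block 7919 [640.4 106.1] [100.4  49.6] 1.7 [[589.5, 129.39999389648438], [590.9000244140625, 79.80000305175781], [691.2000122070312, 82.80000305175781], [689.7999877929688, 132.39999389648438]]
cheekA 933 [639.5 134.9] [64.3  5.9] 1.2 [[607.2000122070312, 137.1999969482422], [607.4000244140625, 131.3000030517578], [671.7000122070312, 132.6999969482422], [671.5999755859375, 138.60000610351562]]
jar 2634 [739.4 150.8] [110.3  47. ] 71.2 [[699.4000244140625, 106.0999984741211], [743.9000244140625, 91.0], [779.4000244140625, 195.39999389648438], [734.9000244140625, 210.5]]
```

View pics/w5.png

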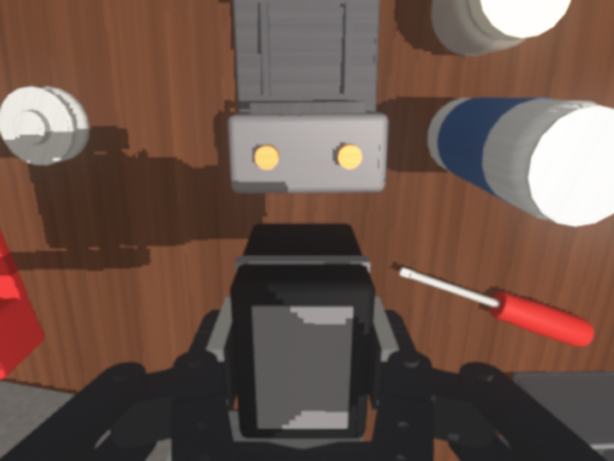

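```bash
python3 -m pendant '[[0.002,0.06,0,0,0,0],[0.003,0.1,0,0,0,0],[0.002,0.12,0,0,0,0.04],[0,0.1,0,0,0,0],[0,0.069,0,0,0,0],[0,0,0,0,0,0],[0,0,0,0,0,0],[0,0,0,0,0,0]]'
python3 st.py
```

```text
time: 19.15
tcp_pos: [0.6392, 0.1707, 0.1908]
eef_rot: [2.196, 2.246, -0.002]
ft_force: [-1.0, -0.4, -6.2]
finger_gap: 0.043
finger_force: 62.9
t 19.15 tcp [639.2 170.7 190.8] toolY deg 1.3 z [-0.001 -0.001 -1.   ] q [ 0.24  0.49  1.43 -0.    1.23  0.22] F [-1.  -0.4 -6.2] gap 0.043 ff 62.91552186012268
```

```bash
python3 -m pendant '[[0.001,0.004,-0.06,0,0,0],[0,0,-0.1,0,0,0],[0,0,-0.1,0,0,0],[0,0,-0.08,0,0,0],[0,0,-0.05,0,0,0],[0,0,-0.05,0,0,0],[0,0,-0.03,0,0,0],[0,0,0,0,0,0],[0,0,0,0,0,0]]'
python3 -m pendant '[[0,0,-0.02,0,0,0],[0,0,-0.02,0,0,0],[0,0,0,0,0,0],[0,0,0,0,0,0]]'
python3 st.py
```

```text
time: 19.9
tcp_pos: [0.6402, 0.1716, 0.0735]
eef_rot: [2.197, 2.245, -0.0]
ft_force: [0.9, 0.1, -4.9]
finger_gap: 0.0436
finger_force: 62.9
time: 20.23
tcp_pos: [0.6399, 0.1723, 0.0632]
eef_rot: [-2.196, -2.246, 0.0]
ft_force: [-0.3, -0.6, -5.8]
finger_gap: 0.0429
finger_force: 62.9
t 20.23 tcp [639.9 172.3  63.2] toolY deg 1.3 z [-0. -0. -1.] q [ 0.25  0.6   1.58 -0.    0.97  0.22] F [-0.3 -0.6 -5.8] gap 0.0429 ff 62.85481810569763
```

No contact yet; the pack's bottom should be at about 22 mm. Continuing in small steps.

```bash
python3 -m pendant '[[-0.001,-0.001,-0.02,0,0,0],[0,0,-0.008,0,0,0],[0,0,0,0,0,0],[0,0,0,0,0,0]]'
python3 -m pendant '[[0,0,-0.007,0,0,0],[0,0,0,0,0,0],[0,0,0,0,0,0]]'
python3 -m pendant '[[0,0,-0.007,0,0,0],[0,0,0,0,0,0],[0,0,0,0,0,0]]'
```

```text
time: 20.57
tcp_pos: [0.6397, 0.1721, 0.0561]
eef_rot: [-2.196, -2.246, 0.001]
ft_force: [0.4, 0.1, -5.1]
finger_gap: 0.043
finger_force: 62.9
time: 20.82
tcp_pos: [0.6398, 0.1721, 0.0545]
eef_rot: [2.196, 2.246, -0.0]
ft_force: [-0.1, -0.1, -5.3]
finger_gap: 0.043
finger_force: 62.9
time: 21.07
tcp_pos: [0.64, 0.1721, 0.0543]
eef_rot: [2.196, 2.246, 0.001]
ft_force: [-3.1, -1.2, 5.7]
finger_gap: 0.0431
finger_force: 64.1
```

Contact comes at 54.3 mm, which is 12 mm above the bench grasp, so the pack is on the seat floor. Releasing and backing off.

```bash
python3 -m pendant '[[0,0,0,0,0,0],[0,0,0,0,0,0],[0,0,0,0,0,0],[0,0,0.02,0,0,0],[0,0,0.06,0,0,0],[0,0,0.12,0,0,0],[0,0,0.14,0,0,0],[0,0,0.14,0,0,0],[0,0,0.14,0,0,0],[0,0,0.08,0,0,0]]' -0.4
python3 -m pendant '[[-0.06,-0.1,0,0,0,0],[-0.08,-0.14,0,0,0,0],[-0.08,-0.14,0,0,0,0],[-0.04,-0.06,0,0,0,0],[0,0,0,0,0,0],[0,0,0,0,0,0]]'
python3 - <<'E'
import st
from h import *
f=grab('wrist'); save(f,'w6.png',s=1); P=cloud(f)
X,Y,Z=P[...,0],P[...,1],P[...,2]
m=(abs(X-.6385)<.018)&(abs(Y-.172)<.025)&(Z>.03); print('pack top z',np.percentile(Z[m],[5,50,95]).round(4))
A=np.c_[P[m][:,:2],np.ones(m.sum())]; print('tilt',np.linalg.lstsq(A,Z[m],rcond=None)[0])
t=grab('top'); a=np.array(t['frame']); b=f['frame']
im=np.vstack([cv2.resize(a,(512,384))[90:290],b[:200]]); cv2.imwrite('pics/fin.png',cv2.resize(cv2.cvtColor(im,cv2.COLOR_RGB2BGR),None,fx=1.45,fy=1.45))
E
```

```text
time: 21.9
tcp_pos: [0.6413, 0.1724, 0.233]
eef_rot: [2.193, 2.244, 0.01]
ft_force: [0.2, 0.5, 0.2]
finger_gap: 0.0597
finger_force: 0.0
time: 22.4
tcp_pos: [0.575, 0.0615, 0.2286]
eef_rot: [2.198, 2.244, 0.003]
ft_force: [0.1, -0.2, -0.6]
finger_gap: 0.0596
finger_force: 0.0
t 22.4 tcp [575.   61.5 228.6] toolY deg 1.2 z [ 0.002  0.001 -1.   ] q [0.09 0.33 1.58 0.   1.23 0.07] F [ 0.1 -0.2 -0.6] gap 0.0596 ff 0.0
pack top z [0.0742 0.0755 0.0769]
tilt [1.21325440e-02 4.38699537e-05 6.77784103e-02]
```

View pics/fin.png

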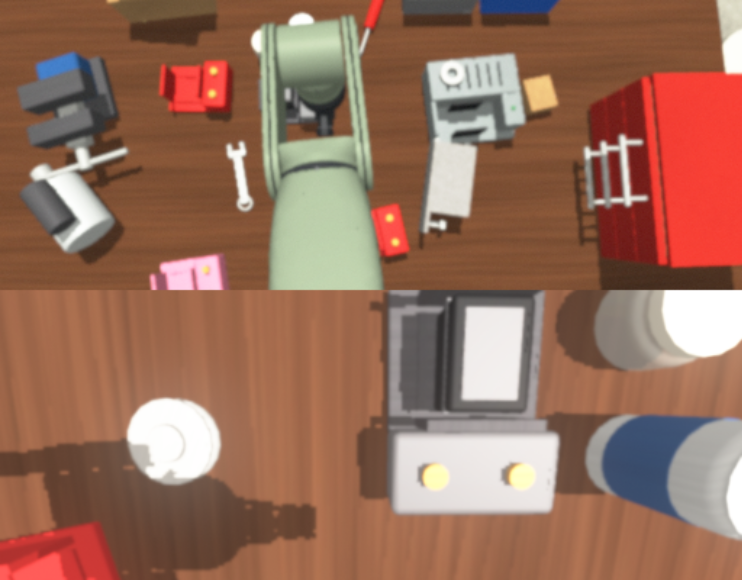

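The pack sits level in the seat at (490,355), with its top at 75.5 mm against the 76 mm expected. The cover is wide open at (450,180), and the bystanders are in place.

```bash
python3 -c "
from workcell import finish_job; print(finish_job())"
```

```text
the job is handed in; nothing more can be done
None
```

The job is done and handed in at about 22 s: the cover is wide open at about 1.8 rad, the pack was set on the bench, re-gripped across its other sides and is fully down in the starter's seat, and in the last pictures the other things on the bench looked undisturbed.

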